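# Hang the tube carrier on the mixer and flip the cam lever shut

## Robot

A 6-joint arm with a two-finger parallel gripper is mounted at the origin on the work surface. World frame = base frame: x ahead of the robot, y to its left, z up, the work surface at z = 0. Lengths are in m, angles in rad, forces in N, time in s.
With the tool pointing down it reaches from about 0.35 to 0.725 m from the base axis. Payload 4.3 kg.
Tool frame: the origin (TCP) lies where the fingers leave the gripper's body, on its centre line; the fingertips stand 73 mm ahead of it and the grasp point (between the pads) lies 54 mm ahead of it (manip.pinch_z is the distance from the TCP to the grasp point, in m); z points along the fingers, y is the line along which they close (so a half turn about z gives the same grasp; the last joint's range is limited). The gripper opens to 85 mm and grips with 20 to 120 N. Pads are 22 mm wide; open, the fingers measure 114 mm over their backs; the gripper's body (76 mm by 85 mm) begins 54 mm behind the grasp point. The pads swing forward as they close: fully open they stand 13 mm farther back than shut.
Start: joints at [1.152, 0.377, 0.081, 1.274, 0, 1.46], TCP at [0.175, 0.548, 0.304] pointing down, gripper open.
Joint ranges: [-2.72, 2.72], [-0.84, 1.66], [-1.02, 1.22], [-1.77, 2.12], [-1.37, 1.28], [-3.14, 3.14]. Speed limits (rad/s): [2.57, 2.57, 3.14, 3.14, 3.14, 3.14].

## Interface

Orientations are given as a rotation vector (axis times angle).
In Python, from plant import manip gives the robot as it stands.
- The arm moves only by the shell command python3 -m inch 'ROWS' [OPENING]. ROWS is JSON, a list of rows, each an object of numbers: "dx", "dy", "dz": the shift along the world's x, y, z as a fraction of full scale; "twist": the turn about the world's z as a fraction of full scale. In form: [{"dx": .., "dy": .., "dz": .., "twist": ..}, ...]. A call has 1 to 5 rows; each row is the pose to reach, as a shift and turn from the pose commanded when the call began; what a row does not reach only later rows make up. Full scale, the value 1, is 10 cm for a shift and 60 degrees for a turn. A row lasts 1/12 s, in which the tool goes at most 41.7 mm and 7.16 degrees, less where a joint would pass 70% of its speed; a pose out of reach is approached as far as the arm can. A call with a number of a shift or a turn outside -1 to 1 is refused whole. A call with a gripper value outside its range is refused whole. OPENING is the opening in per cent of the stroke, from 0 (shut) to 100 (fully open), set as the call begins (- or left out, the last holds). The fingers move at their own pace and stop on an object; the grip force is fixed at half the most. Time passes only in rows, so rows that repeat a pose let the fingers close. It gives the time, the measured TCP pose, the force, the opening and the grip force at its end, in the units of the state.
- manip.state(): the state, without advancing time (a new reading comes with each control period).
- manip.get_image(name): name is "scene" or "top" or "wrist"; returns a dict with "color" (384x512x3 uint8, red, green, blue), "mtx" (3x3 intrinsics, pixels), "D" ([k1, k2, p1, p2, k3] as OpenCV has them; the pictures are not rectified), "pose" (4x4, takes a point from camera to world coordinates). Camera axes: x right, y up, looking along -z (the intrinsics and any distortion apply to the point x, -y, -z); pixel columns grow to the right and rows downward; lengths in m; the calibration is good to about 2 mm. A picture is of the moment at which its call begins. There is no depth.
- manip.sign_off(): hands the job in; it is judged then, once.
Trained networks look in a picture, given as the dict that the camera call returned (one of the last four; its "shot" number tells which), for a name from the list of things; names that differ only in an ending like _2 or _b are one class to them, and where a whole thing is asked for, a point or a joint stands for the part that bears it (a point fixed in the world has none). Each returns a list of dicts, best first, with "confidence" (0 to 1); they miss things now and then, are a little off and sometimes report something else, mostly with a low value. They report only what shows in the picture. A call takes as long as a camera call.
- manip.trace(picture, query): "mask" (384x512 bool, what is visible of it).
- manip.place_of(picture, query): "point" ([x, y, z] in m, in world coordinates, good to about 4 mm: a listed point, or the origin of a listed thing).
The state is a dict: "time": time; "joint_pos": joint angles; "dq": joint speeds; "effort": joint torques, N m; "tool_pos": TCP position; "tool_rot": TCP orientation; "contact_force": force on the tool from outside, world axes, zero at the start; "torque": the same for the moment, N m; "gripper_width": finger opening in m; "gripper_force": force on a finger pad.
Only numpy, scipy, OpenCV 4.12 (cv2) and the standard library are available. Lean on these libraries where they do the work, as an engineer would, in place of code of your own. Each camera call takes 0.05 s, during which the arm holds its last target. There are 200 camera calls.

## Task

Draw the tube carrier out from under the little bridge shelf, stand it on its feet on the bench wholly clear of the shelf and let go, then take it again by the blue grip block in the middle of its bar and hang it on the tube mixer, both ends of the bar right down in the two hooks before you let go. Once it hangs free, flip the red-knobbed cam lever over its high point until it snaps fully closed over the bar. Keep the tubes upright throughout and leave the other things on the bench where they are.

Things in the scene. Friction and masses are not known exactly. Their poses are not given: they have to be found in the camera images.
- carrier: Tube carrier, 0.45 kg: white base 50 x 150 x 8 mm (x, y, z), six capped tubes in a row along y (tops at z = 76 mm), above them a round bar along y. Origin: centre of the underside, z up. Ends, front and back are alike: it may hang either way round. Starts standing on its feet (it slides on them), its middle under the shelf, both ends sticking out, roughly along the shelf's y
- bar_mid (a point): Middle of the carrier's bar, at carrier (0, 0, 105) mm. Bar: aluminium, diameter 10, length 230 mm, black 16 mm collars at y = +-(109 to 115). Two uprights (10 x 8 mm) at y = +-42 mm hold it. A flat blue grip block on its middle, 12 x 50 x 20 mm (x, y, z), centred on the axis. Grip across x from above: the block, or the bar outside the uprights (|y| 48 to 107); 24 mm free below the bar
- bar_a (a point): Point on the bar's axis at carrier (0, 92, 105) mm, where a hook should take it
- bar_b (a point): Point on the bar's axis at carrier (0, -92, 105) mm, where a hook should take it
- mixer: Tube mixer, fixed: grey base x -70 to 90, y +-135, 30 mm high; white back plate x 18 to 30, y +-115, up to z = 165 mm; blue housing behind it to z = 100 mm. Origin at the underside; front faces its -x. Two steel hooks stand out of the plate to -x. Seated, the carrier's feet hang at z = 45 mm. The lever stands at mixer y = 66 mm, beside the middle
- hook_a (a point): Bar seat of one hook, at mixer (-30, 92, 150) mm: where the bar's axis lies when fully down. Hook: trough 12 mm wide in y with flared lips, 34 mm wide at the mouth, lip tops at z = 167 mm. Hang the carrier centred between the hooks to 10 mm
- hook_b (a point): Bar seat of the other hook, at mixer (-30, -92, 150) mm; same shape
- cam_lever (a joint): Over-centre lever angle, rad. 0 = open, leaning 60 degrees from upright to the mixer's +x; 1.05 = upright; 2.27 = closed stop, leaning 70 degrees to -x. A spring drives it away from the high point at 1.25: below that it falls back open, beyond it snaps closed. It takes about 5.5 N at the knob near the stops, less towards the high point
- lever_knob (a point): Centre of the red knob, a short drum (diameter 24, 26 mm long, axis along mixer y) on the end of the lever, a 9 mm steel rod, 75 mm from the pivot; moves with it. Can be pinched from above by its flat ends; it turns between the fingers
- lever_pivot (a point): Lever hinge (axis along mixer y) at mixer (18, 66, 175) mm, between dark cheeks up to z = 187 mm, y 52 to 80. The lever's dark keeper tongue (8 mm thick) stands up to z = 230 mm at mixer x about 40 when open, and lies 1.5 mm over the seated bar when closed
- shelf: Grey bridge shelf, fixed: board 220 (x) x 100 mm (y), underside at z = 135, top at 149 mm, on two end legs 14 mm thick at x = +-103 mm, open through along y. Origin at bench level under its middle. Fixed boxes on it reach z = 175 mm
- dropper: Small amber bottle, diameter 28, 55 mm high, standing on the shelf; origin at its foot; leave it
- jar_a: Clear jar, diameter 38, 50 mm high, on the bench near the shelf; origin at its foot; leave it
- jar_b: Amber jar, diameter 38, 50 mm high, on the bench near the shelf; origin at its foot; leave it
- beaker: Glass beaker, diameter 64, 75 mm high; origin at its foot; leave it
- dish: Low glass dish, diameter 84, 18 mm high; origin at its foot; leave it
- kidney_tray: White tray, 80 x 160 x 30 mm; origin at its underside; leave it
- tube_rack: White rack with tubes, 60 x 160 mm, 74 mm high; origin at its underside; leave it

How it is judged:
On the way, in this order (a step that is already met when the one before it is completed fails the run):
1. the carrier stands on its feet on the bench, clear of the shelf, let go and at rest (horizontal distance between carrier and shelf above 0.13 m and height (world z) of carrier below 0.006 m and angle between carrier's own z axis and vertical below 0.1 rad and contact force between the fingers and carrier below 0.1 N and linear speed of carrier below 0.02 m/s), for 0.2 s.
2. both ends of the bar are down in the hooks while the carrier is still held by its middle (z of bar_a in the frame of mixer between 0.146 and 0.154 m and x of bar_a in the frame of mixer between -0.035 and -0.025 m and z of bar_b in the frame of mixer between 0.146 and 0.154 m and x of bar_b in the frame of mixer between -0.035 and -0.025 m and y of carrier in the frame of mixer between -0.016 and 0.016 m and contact force between the fingers and carrier above 0.3 N and distance between the grasp point and bar_mid below 0.045 m), for 0.1 s.
3. the carrier hangs on both hooks, let go and at rest, with the lever still open (z of bar_a in the frame of mixer between 0.146 and 0.154 m and x of bar_a in the frame of mixer between -0.035 and -0.025 m and z of bar_b in the frame of mixer between 0.146 and 0.154 m and x of bar_b in the frame of mixer between -0.035 and -0.025 m and y of carrier in the frame of mixer between -0.016 and 0.016 m and contact force between the fingers and carrier below 0.1 N and linear speed of carrier below 0.02 m/s and value of joint cam_lever below 1.2 rad), for 0.2 s.
4. the lever has snapped closed with the carrier on both hooks (z of bar_a in the frame of mixer between 0.146 and 0.154 m and x of bar_a in the frame of mixer between -0.035 and -0.025 m and z of bar_b in the frame of mixer between 0.146 and 0.154 m and x of bar_b in the frame of mixer between -0.035 and -0.025 m and y of carrier in the frame of mixer between -0.016 and 0.016 m and value of joint cam_lever above 2.15 rad), for 0.2 s.
At the end, for the whole second after the job is handed in: The carrier hangs at rest, released, with both bar ends down in the hooks (within 4 mm in height, 5 mm across, centred to 16 mm), upright to 0.15 rad, and the cam lever is closed (over 2.15 rad of 2.27) (all of step 4 and linear speed of carrier below 0.02 m/s and angle between carrier's own z axis and vertical below 0.15 rad and contact force between the fingers and carrier below 0.1 N); the robot touches nothing.
It fails at once if the carrier is tipped more than 0.5 rad (angle between carrier's own z axis and vertical above 0.5 rad).
It fails at once if another thing on the bench or shelf is shifted more than 25 mm (distance of any of dropper, jar_a, jar_b, beaker, dish, kidney_tray, tube_rack from where it was at the start of the episode above 0.025 m).
It fails at once if another thing is tipped over (angle between any of dropper, jar_a, jar_b, beaker, dish, kidney_tray, tube_rack's own z axis and vertical above 0.5 rad).
It also fails if it takes over 70 s, if anything falls off the work surface, if the arm or the gripper's body presses on something with over 40 N, if the wrist force passes 120 N, or if a joint passes its speed limit or range.

## Working session

There is one attempt and no reset: what is moved stays moved. The work goes in short steps, Python scripts to look and compute and a shell command to move; the robot and the scene stay as the last step left them, time stands still between calls to the robot, and variables do not carry over. Pictures are saved under pics/ and viewed, at most 12 in all, crops included, and the job is handed in when it is done.

```bash
mkdir -p pics
cat > h.py <<'E'
import cv2,numpy as np
from plant import manip
def look(cam,qs,save=None):
    p=manip.get_image(cam)
    if save: cv2.imwrite('pics/'+save,p['color'][:,:,::-1])
    for q in qs:
        r=manip.place_of(p,q)
        print(cam,q,[(np.round(d['point'],4).tolist(),round(d['confidence'],2)) for d in r[:3]])
    return p
def px(p,pts):
    T=np.linalg.inv(p['pose']);c=(np.asarray(pts,float)@T[:3,:3].T+T[:3,3])*[1,-1,-1]
    return cv2.projectPoints(c,np.zeros(3),np.zeros(3),p['mtx'],np.array(p['D']))[0][:,0]
def ray(p,uv,z):
    n=cv2.undistortPoints(np.array([[uv]],float),p['mtx'],np.array(p['D']))[0,0]
    d=p['pose'][:3,:3]@[n[0],-n[1],-1];o=p['pose'][:3,3]
    return o+d*(z-o[2])/d[2]
E
python3 - <<'E'
from h import *
qs=['carrier','bar_mid','bar_a','bar_b','mixer','hook_a','hook_b','lever_knob','lever_pivot','shelf']
look('top',qs+['dropper','jar_a','beaker','dish','kidney_tray','tube_rack'],'t0.png')
look('scene',qs,'s0.png')
s=manip.state();print(s['time'],s['tool_pos'],s['tool_rot'],s['gripper_width'])
E
```

```text
top carrier [([0.4832, 0.2622, -0.0013], 0.73)]
top bar_mid [([0.5567, 0.2434, 0.1515], 0.68), ([0.4797, 0.254, 0.0025], 0.33), ([0.7569, 0.252, -0.0029], 0.31)]
top bar_a [([0.4806, 0.1638, 0.1006], 0.87), ([0.4869, 0.3472, 0.108], 0.83)]
top bar_b [([0.4806, 0.1638, 0.1006], 0.87), ([0.4869, 0.3472, 0.108], 0.83)]
top mixer [([0.4877, -0.1702, 0.1489], 0.64), ([0.7102, 0.0603, 0.0006], 0.31)]
top hook_a [([0.4697, -0.3534, 0.1517], 0.92), ([0.4855, -0.1689, 0.1515], 0.87), ([0.7454, -0.2897, 0.0043], 0.49)]
top hook_b [([0.4697, -0.3534, 0.1517], 0.92), ([0.4855, -0.1689, 0.1515], 0.87), ([0.7454, -0.2897, 0.0043], 0.49)]
top lever_knob [([0.6004, -0.2105, 0.2155], 0.46), ([0.3953, 0.1414, -0.001], 0.37), ([0.4696, -0.3505, 0.1501], 0.36)]
top lever_pivot [([0.5368, -0.2034, 0.1711], 0.78)]
top shelf [([0.4808, 0.2547, 0.003], 0.97), ([0.5095, -0.2638, 0.0048], 0.52)]
top dropper [([0.5575, 0.2436, 0.1508], 0.61), ([0.4868, 0.3477, 0.1086], 0.41)]
top jar_a [([0.5761, 0.391, -0.0056], 0.69), ([0.3961, 0.1412, -0.0033], 0.62)]
top beaker [([0.7368, -0.075, 0.0036], 0.82)]
top dish [
[... 280 characters left out ...]
), ([0.4845, 0.1633, 0.105], 0.78)]
scene bar_b [([0.4882, 0.3506, 0.1064], 0.78), ([0.4845, 0.1633, 0.105], 0.78)]
scene mixer [([0.5114, -0.2674, -0.0021], 0.65), ([0.4893, -0.1705, 0.1472], 0.53)]
scene hook_a [([0.4676, -0.3556, 0.1505], 0.69), ([0.4885, -0.1717, 0.1468], 0.67)]
scene hook_b [([0.4676, -0.3556, 0.1505], 0.69), ([0.4885, -0.1717, 0.1468], 0.67)]
scene lever_knob [([0.6013, -0.2105, 0.2135], 0.67), ([0.7086, 0.0562, -0.0023], 0.59)]
scene lever_pivot [([0.5373, -0.2049, 0.1739], 0.57), ([0.3896, 0.1361, 0.0001], 0.45)]
scene shelf [([0.4806, 0.2536, -0.0033], 0.85)]
1.4 [0.1747318  0.54782732 0.30392523] [-4.83070788e-01 -3.10423047e+00 -1.10032059e-04] 0.08545590824289151
```

View pics/t0.png

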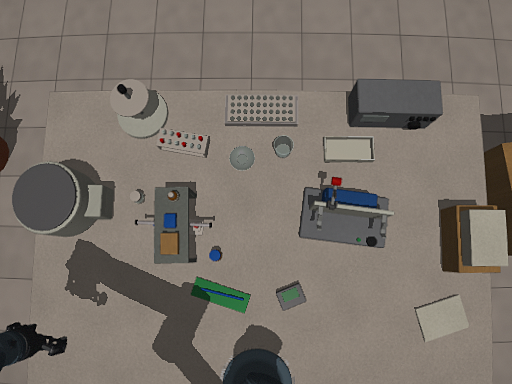

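View pics/s0.png

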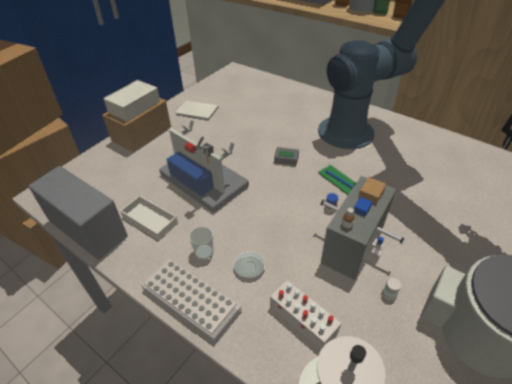

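```bash
python3 -m inch '[{"dx":0.2,"dy":-0.25,"twist":-0.1},{"dx":0.4,"dy":-0.5,"twist":-0.2},{"dx":0.6,"dy":-0.75,"twist":-0.3},{"dx":0.77,"dy":-0.96,"twist":-0.4},{"dx":0.77,"dy":-0.96,"twist":-0.41}]' 100
python3 -m inch '[{"dx":0.25,"dy":-0.3,"twist":-0.1},{"dx":0.5,"dy":-0.6,"twist":-0.2},{"dx":0.77,"dy":-0.96,"twist":-0.3},{"dx":0.77,"dy":-0.96,"twist":-0.41}]'
python3 -m inch '[{"dx":0.25,"dy":-0.3,"twist":-0.1},{"dx":0.5,"dy":-0.6,"twist":-0.2},{"dx":0.77,"dy":-0.96,"twist":-0.3},{"dx":0.77,"dy":-0.96,"twist":-0.41}]'
python3 -m inch '[{"dx":0.25,"dy":-0.3},{"dx":0.5,"dy":-0.6},{"dx":0.77,"dy":-0.96},{"dx":0.77,"dy":-0.96}]'
python3 - <<'E'
from h import *
from scipy.spatial.transform import Rotation as R
p=look('wrist',['bar_a','lever_knob'],'w0.png')
look('top',['bar_a']);look('scene',['bar_a'])
s=manip.state();print(s['time'],s['tool_pos'],R.from_rotvec(s['tool_rot']).as_matrix().round(4))
E
```

```text
wrist bar_a []
wrist lever_knob []
top bar_a [([0.4811, 0.1645, 0.1018], 0.7), ([0.4862, 0.346, 0.107], 0.57)]
scene bar_a [([0.4902, 0.3506, 0.1077], 0.8), ([0.481, 0.1637, 0.1005], 0.8), ([0.5546, 0.2429, 0.1483], 0.59)]
1.75 [0.17475934 0.54782439 0.30391675] [[-9.527e-01  3.039e-01 -0.000e+00]
 [ 3.039e-01  9.527e-01  1.000e-04]
 [ 0.000e+00  0.000e+00 -1.000e+00]]validation failed for argument at $[0]...
validation failed for argument at $[0]...
validation failed for argument at $[0]...
validation failed for argument at $[0]...
```

View pics/w0.png

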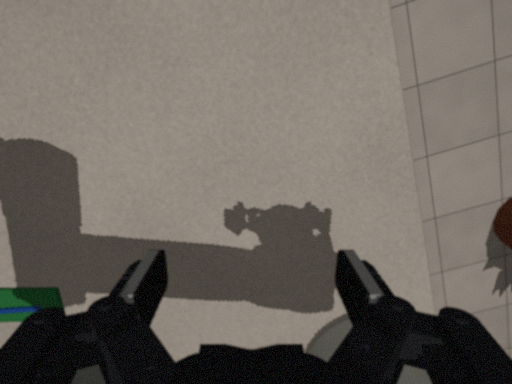

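The wrist view shows only bare bench between the fingers, so the arm hasn't moved. The rows were refused because each one needs all four numbers.

```bash
python3 -m inch '[{"dx":0.2,"dy":-0.25,"dz":0,"twist":-0.1},{"dx":0.4,"dy":-0.5,"dz":0,"twist":-0.2},{"dx":0.6,"dy":-0.75,"dz":0,"twist":-0.3},{"dx":0.77,"dy":-0.96,"dz":0,"twist":-0.4},{"dx":0.77,"dy":-0.96,"dz":0,"twist":-0.41}]' 100
python3 -m inch '[{"dx":0.25,"dy":-0.3,"dz":0,"twist":-0.1},{"dx":0.5,"dy":-0.6,"dz":0,"twist":-0.2},{"dx":0.77,"dy":-0.96,"dz":0,"twist":-0.3},{"dx":0.77,"dy":-0.96,"dz":0,"twist":-0.41}]'
python3 -m inch '[{"dx":0.25,"dy":-0.3,"dz":0,"twist":-0.1},{"dx":0.5,"dy":-0.6,"dz":0,"twist":-0.2},{"dx":0.77,"dy":-0.96,"dz":0,"twist":-0.3},{"dx":0.77,"dy":-0.96,"dz":0,"twist":-0.41}]'
python3 -m inch '[{"dx":0.25,"dy":-0.3,"dz":0,"twist":0},{"dx":0.5,"dy":-0.6,"dz":0,"twist":0},{"dx":0.77,"dy":-0.96,"dz":0,"twist":0},{"dx":0.77,"dy":-0.96,"dz":0,"twist":0},{"dx":0.77,"dy":-0.96,"dz":0,"twist":0}]'
python3 - <<'E'
from h import *
from scipy.spatial.transform import Rotation as R
p=look('wrist',['bar_a','bar_mid'],'w1.png')
s=manip.state();print(s['time'],s['tool_pos'],R.from_rotvec(s['tool_rot']).as_matrix().round(4))
E
```

```text
time: 2.17
tool_pos: [0.254, 0.4488, 0.3041]
tool_rot: [1.144, 2.924, -0.002]
contact_force: [-0.7, -0.3, 0.2]
gripper_width: 0.0853
gripper_force: 0.0
time: 2.5
tool_pos: [0.3317, 0.3522, 0.3041]
tool_rot: [1.743, 2.61, -0.001]
contact_force: [-0.2, 0.6, -0.2]
gripper_width: 0.0851
gripper_force: 0.0
time: 2.83
tool_pos: [0.4093, 0.2561, 0.3041]
tool_rot: [2.26, 2.178, 0.001]
contact_force: [-0.4, 0.8, -0.4]
gripper_width: 0.0851
gripper_force: 0.0
time: 3.25
tool_pos: [0.4841, 0.1626, 0.3038]
tool_rot: [-2.254, -2.189, -0.001]
contact_force: [-0.2, 0.7, 0.2]
gripper_width: 0.0853
gripper_force: 0.0
wrist bar_a [([0.4817, 0.1674, 0.1039], 0.83)]
wrist bar_mid []
3.4 [0.4820262  0.16486457 0.30388728] [[ 2.440e-02  9.997e-01 -6.000e-04]
 [ 9.997e-01 -2.440e-02  5.000e-04]
 [ 5.000e-04 -7.000e-04 -1.000e+00]]
```

View pics/w1.png

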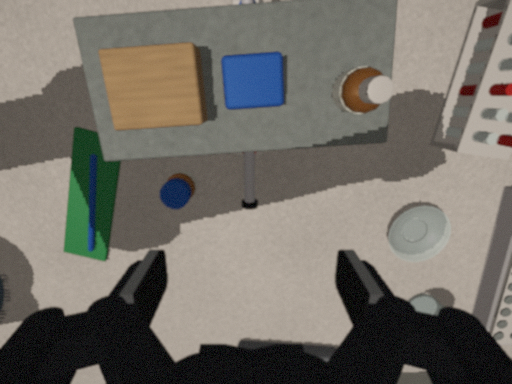

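The wrist view shows the free bar end at column 250, from the board edge at row 155 to the black collar at row 204. The amber bottle is clear on the right, and the blue-capped jar is at (176,193). I'll compute the bar line from these pixels.

Run:
```python
from h import *
p=manip.get_image('wrist')
for uv in [(249.5,204),(250,158)]: print(ray(p,uv,.105))
print(ray(p,(250,155),.149),manip.state()['tool_pos'])
```

```text
[0.47998947 0.1478218  0.105     ]
[0.48164033 0.19292969 0.105     ]
[0.482082   0.20419004 0.149     ] [0.48190022 0.16507314 0.30394215]
```

```bash
python3 -m inch '[{"dx":-0.01,"dy":0,"dz":-0.3,"twist":0},{"dx":-0.01,"dy":0,"dz":-0.6,"twist":0},{"dx":-0.01,"dy":0,"dz":-0.9,"twist":0},{"dx":-0.01,"dy":0,"dz":-0.9,"twist":0}]'
python3 -m inch '[{"dx":0,"dy":0,"dz":-0.2,"twist":0},{"dx":0,"dy":0,"dz":-0.4,"twist":0},{"dx":0,"dy":0,"dz":-0.53,"twist":0},{"dx":0,"dy":0,"dz":-0.53,"twist":0}]'
python3 -m inch '[{"dx":0,"dy":0,"dz":0,"twist":0},{"dx":0,"dy":0,"dz":0,"twist":0},{"dx":0,"dy":0,"dz":0,"twist":0},{"dx":0,"dy":0,"dz":0,"twist":0},{"dx":0,"dy":0,"dz":0,"twist":0}]' 0
python3 -m inch '[{"dx":0,"dy":0,"dz":0,"twist":0},{"dx":0,"dy":0,"dz":0,"twist":0},{"dx":0,"dy":0,"dz":0,"twist":0},{"dx":0,"dy":0,"dz":0,"twist":0}]'
```

```text
time: 3.78
tool_pos: [0.477, 0.1644, 0.2086]
tool_rot: [-2.243, -2.191, 0.013]
contact_force: [-1.5, -0.7, -0.9]
gripper_width: 0.0853
gripper_force: 0.0
time: 4.12
tool_pos: [0.48, 0.1645, 0.1599]
tool_rot: [-2.247, -2.193, 0.005]
contact_force: [-0.9, 0.3, -0.4]
gripper_width: 0.0851
gripper_force: 0.0
time: 4.53
tool_pos: [0.4823, 0.164, 0.1619]
tool_rot: [2.249, 2.192, 0.002]
contact_force: [-0.9, -0.1, -0.9]
gripper_width: 0.0258
gripper_force: 0.0
time: 4.87
tool_pos: [0.4822, 0.1639, 0.1616]
tool_rot: [2.25, 2.192, 0.002]
contact_force: [0.1, -0.6, 6.6]
gripper_width: 0.0079
gripper_force: 58.6
```

```bash
python3 -m inch '[{"dx":0,"dy":-0.05,"dz":0,"twist":0},{"dx":0,"dy":-0.15,"dz":0,"twist":0},{"dx":0,"dy":-0.25,"dz":0,"twist":0},{"dx":0,"dy":-0.35,"dz":0,"twist":0},{"dx":0,"dy":-0.35,"dz":0,"twist":0}]'
python3 - <<'E'
from h import *
look('top',['bar_a','carrier']);look('scene',['bar_a','carrier'])
E
```

```text
time: 5.28
tool_pos: [0.4819, 0.1273, 0.1612]
tool_rot: [2.252, 2.19, 0.0]
contact_force: [-1.3, 3.9, 5.9]
gripper_width: 0.0078
gripper_force: 59.0
top bar_a [([0.4875, 0.3079, 0.1108], 0.54), ([0.5754, 0.3946, -0.004], 0.18)]
top carrier []
scene bar_a [([0.4896, 0.3164, 0.1086], 0.84), ([0.535, -0.2039, 0.1763], 0.61), ([0.4826, 0.1268, 0.1036], 0.59)]
scene carrier []
```

```bash
python3 -m inch '[{"dx":0,"dy":-0.12,"dz":0,"twist":0},{"dx":0,"dy":-0.3,"dz":0,"twist":0},{"dx":0,"dy":-0.5,"dz":0,"twist":0},{"dx":0,"dy":-0.7,"dz":0,"twist":0},{"dx":0,"dy":-0.9,"dz":0,"twist":0}]'
python3 -m inch '[{"dx":0,"dy":-0.2,"dz":0,"twist":0},{"dx":0,"dy":-0.4,"dz":0,"twist":0},{"dx":0,"dy":-0.6,"dz":0,"twist":0},{"dx":0,"dy":-0.75,"dz":0,"twist":0},{"dx":0,"dy":-0.83,"dz":0,"twist":0}]'
python3 -m inch '[{"dx":0,"dy":0,"dz":0,"twist":0},{"dx":0,"dy":0,"dz":0,"twist":0},{"dx":0,"dy":0,"dz":0,"twist":0}]'
python3 - <<'E'
from h import *
look('top',['bar_a','carrier','bar_mid'],'t2.png');look('scene',['bar_a','carrier','bar_mid'])
E
```

```text
time: 6.0
tool_pos: [0.4815, 0.0382, 0.161]
tool_rot: [-2.249, -2.192, -0.002]
contact_force: [-0.6, 4.8, 3.7]
gripper_width: 0.0074
gripper_force: 59.2
time: 6.42
tool_pos: [0.4813, -0.0456, 0.161]
tool_rot: [-2.252, -2.189, -0.001]
contact_force: [-0.0, 4.8, 4.5]
gripper_width: 0.0077
gripper_force: 59.3
time: 6.67
tool_pos: [0.4815, -0.0445, 0.1613]
tool_rot: [2.251, 2.191, -0.001]
contact_force: [-0.7, 2.9, 8.4]
gripper_width: 0.0078
gripper_force: 59.7
top bar_a [([0.4901, 0.138, 0.1098], 0.6)]
top carrier [([0.487, 0.0498, -0.0], 0.86)]
top bar_mid []
scene bar_a [([0.4877, 0.1414, 0.1079], 0.84), ([0.4849, -0.0459, 0.1041], 0.74)]
scene carrier [([0.4843, 0.0491, 0.0036], 0.95), ([0.7583, 0.2512, -0.0005], 0.19), ([0.7375, -0.0703, 0.0032], 0.16)]
scene bar_mid []
```

View pics/t2.png

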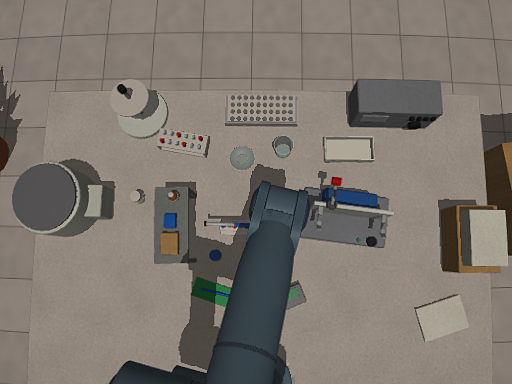

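The carrier is out, with its far bar end at about (207,223) px, well clear of the board's right edge at column 195. Next I'll release, rise and look down at it.

```bash
python3 -m inch '[{"dx":0,"dy":0,"dz":0,"twist":0},{"dx":0,"dy":0,"dz":0,"twist":0},{"dx":0,"dy":0,"dz":0,"twist":0},{"dx":0,"dy":0,"dz":0,"twist":0},{"dx":0,"dy":0,"dz":0,"twist":0}]' 100
python3 -m inch '[{"dx":0,"dy":0,"dz":0.1,"twist":0},{"dx":0,"dy":0,"dz":0.4,"twist":0},{"dx":0,"dy":0,"dz":0.7,"twist":0},{"dx":0,"dy":0,"dz":1,"twist":0},{"dx":0,"dy":0,"dz":1,"twist":0}]'
python3 -m inch '[{"dx":0,"dy":0,"dz":0.2,"twist":0},{"dx":0,"dy":0,"dz":0.4,"twist":0},{"dx":0,"dy":0,"dz":0.4,"twist":0},{"dx":0,"dy":0,"dz":0.4,"twist":0}]'
python3 - <<'E'
from h import *
qs=['bar_a','carrier','bar_mid']
look('wrist',qs,'w3.png');look('top',qs);look('scene',qs)
s=manip.state();print(s['time'],s['tool_pos'],s['tool_rot'])
E
```

```text
time: 7.48
tool_pos: [0.4814, -0.0443, 0.1606]
tool_rot: [-2.25, -2.192, 0.001]
contact_force: [-0.1, -1.0, 0.1]
gripper_width: 0.0677
gripper_force: 0.0
time: 7.9
tool_pos: [0.4845, -0.0449, 0.2666]
tool_rot: [2.244, 2.187, 0.008]
contact_force: [1.0, -0.7, 0.1]
gripper_width: 0.0854
gripper_force: 0.0
time: 8.23
tool_pos: [0.4824, -0.0444, 0.3014]
tool_rot: [2.249, 2.191, 0.002]
contact_force: [-0.2, -0.8, -0.4]
gripper_width: 0.0852
gripper_force: 0.0
wrist bar_a [([0.4767, -0.0479, 0.1023], 0.97)]
wrist carrier [([0.4879, 0.0514, -0.0014], 0.89)]
wrist bar_mid [([0.4828, 0.0506, 0.1016], 0.68)]
top bar_a [([0.4866, 0.047, 0.1018], 0.63), ([0.489, 0.1394, 0.1088], 0.57), ([0.7053, 0.0618, -0.0025], 0.48)]
top carrier [([0.4862, 0.0521, -0.0003], 0.85)]
top bar_mid [([0.4844, 0.0494, 0.1052], 0.66)]
scene bar_a [([0.4807, -0.0439, 0.1018], 0.87), ([0.4889, 0.1427, 0.1058], 0.86)]
scene carrier [([0.4865, 0.0488, 0.0041], 0.63)]
scene bar_mid [([0.4832, 0.0467, 0.1025], 0.67)]
8.8333 [ 0.48173898 -0.04415455  0.30082373] [-2.25013951e+00 -2.19233666e+00  3.77324847e-05]
```

View pics/w3.png

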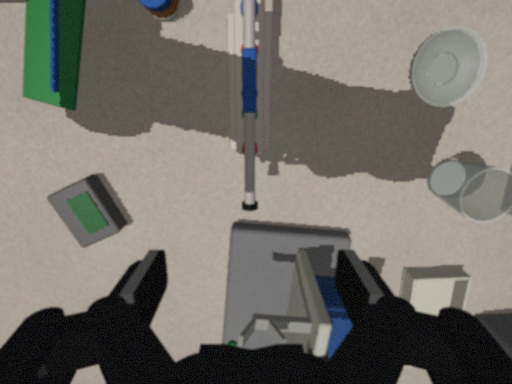

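The carrier stands upright. The blue block is at column 249, rows 48–112, and the near collar is at (249,205).

Run:
```python
from h import *
from scipy.spatial.transform import Rotation as R
p=manip.get_image('wrist')
for uv,z in [((249.5,205),.105),((249.5,80),.115),((249.5,48),.115),((249.5,112),.115)]: print(ray(p,uv,z).round(4))
print(p['color'][48:115:6,249].tolist())
y=R.from_rotvec(manip.state()['tool_rot']).as_matrix()[:,1];print(np.arctan2(y[1],y[0]))
```

```text
[ 0.4798 -0.0612  0.105 ]
[0.4829 0.0503 0.115 ]
[0.4836 0.0737 0.115 ]
[0.4822 0.0253 0.115 ]
[[118, 120, 141], [51, 93, 154], [19, 45, 82], [30, 50, 84], [25, 46, 81], [21, 43, 80], [14, 35, 79], [18, 41, 80], [14, 39, 78], [9, 35, 75], [11, 39, 78], [90, 89, 86]]
-0.026039023518086655
```

```bash
python3 -m inch '[{"dx":0.01,"dy":0.3,"dz":0,"twist":0},{"dx":0.01,"dy":0.6,"dz":-0.1,"twist":0},{"dx":0.01,"dy":0.94,"dz":-0.3,"twist":0},{"dx":0.01,"dy":0.94,"dz":-0.6,"twist":0},{"dx":0.01,"dy":0.94,"dz":-0.6,"twist":0}]'
python3 -m inch '[{"dx":0,"dy":0,"dz":-0.2,"twist":0},{"dx":0,"dy":0,"dz":-0.5,"twist":0},{"dx":0,"dy":0,"dz":-0.7,"twist":0},{"dx":0,"dy":0,"dz":-0.8,"twist":0},{"dx":0,"dy":0,"dz":-0.8,"twist":0}]'
python3 -m inch '[{"dx":0,"dy":0,"dz":0,"twist":0},{"dx":0,"dy":0,"dz":0,"twist":0}]'
python3 -m inch '[{"dx":0,"dy":0,"dz":0,"twist":0},{"dx":0,"dy":0,"dz":0,"twist":0},{"dx":0,"dy":0,"dz":0,"twist":0},{"dx":0,"dy":0,"dz":0,"twist":0},{"dx":0,"dy":0,"dz":0,"twist":0}]' 0
python3 -m inch '[{"dx":0,"dy":0,"dz":0,"twist":0},{"dx":0,"dy":0,"dz":0,"twist":0},{"dx":0,"dy":0,"dz":0,"twist":0},{"dx":0,"dy":0,"dz":0,"twist":0},{"dx":0,"dy":0,"dz":0,"twist":0}]'
python3 -m inch '[{"dx":0,"dy":0,"dz":0.05,"twist":0},{"dx":0,"dy":0,"dz":0.2,"twist":0},{"dx":0,"dy":0,"dz":0.35,"twist":0},{"dx":0,"dy":0,"dz":0.5,"twist":0},{"dx":0,"dy":0,"dz":0.5,"twist":0}]'
python3 - <<'E'
from h import *
from scipy.spatial.transform import Rotation as R
qs=['bar_a','hook_a','lever_pivot','mixer','lever_knob']
look('top',qs,'t4.png');look('scene',qs);look('wrist',qs)
s=manip.state();y=R.from_rotvec(s['tool_rot']).as_matrix()[:,1];print(s['time'],s['tool_pos'],np.arctan2(y[1],y[0]))
E
```

```text
time: 9.3
tool_pos: [0.4795, 0.0514, 0.2363]
tool_rot: [-2.242, -2.192, 0.009]
contact_force: [-0.7, 0.2, -0.3]
gripper_width: 0.0855
gripper_force: 0.0
time: 9.72
tool_pos: [0.4814, 0.049, 0.1595]
tool_rot: [-2.25, -2.189, 0.005]
contact_force: [0.3, -0.4, -0.8]
gripper_width: 0.0856
gripper_force: 0.0
time: 9.88
tool_pos: [0.4839, 0.0493, 0.1624]
tool_rot: [2.25, 2.19, 0.002]
contact_force: [0.3, -1.0, 0.3]
gripper_width: 0.0855
gripper_force: 0.0
time: 10.3
tool_pos: [0.4829, 0.0499, 0.1612]
tool_rot: [2.25, 2.192, 0.001]
contact_force: [-0.1, 0.3, -0.2]
gripper_width: 0.0257
gripper_force: 0.0
time: 10.72
tool_pos: [0.4832, 0.0498, 0.1611]
tool_rot: [2.25, 2.192, 0.001]
contact_force: [1.4, 0.2, 0.7]
gripper_width: 0.0112
gripper_force: 61.1
time: 11.13
tool_pos: [0.4831, 0.0498, 0.2127]
tool_rot: [2.249, 2.192, 0.002]
contact_force: [1.0, 0.8, -5.2]
gripper_width: 0.0104
gripper_force: 60.2
top bar_a [([0.4776, -0.0415, 0.153], 0.62)]
top hook_a [([0.4865, -0.1703, 0.1484], 0.91), ([0.467, -0.3513, 0.1499], 0.85)]
top lever_pivot [([0.5382, -0.2001, 0.1698], 0.69)]
top mixer [([0.5116, -0.2643, 0.0011], 0.85)]
top lever_knob [([0.6007, -0.2144, 0.2159], 0.62)]
scene bar_a [([0.4813, -0.0461, 0.1515], 0.9)]
scene hook_a [([0.4681, -0.3552, 0.1484], 0.88), ([0.4883, -0.1713, 0.1465], 0.6), ([0.5752, 0.397, 0.001], 0.51)]
scene lever_pivot [([0.5383, -0.2037, 0.1732], 0.79), ([0.5123, -0.267, -0.0015], 0.17)]
scene mixer [([0.5097, -0.2682, -0.0011], 0.56)]
scene lever_knob [([0.6022, -0.209, 0.2165], 0.54)]
wrist bar_a [([0.4836, 0.1386, 0.152], 0.65)]
wrist hook_a [([0.7038, 0.0628, 0.0019], 0.5)]
wrist lever_pivot []
wrist mixer []
wrist lever_knob [([0.4804, 0.0499, 0.1516], 0.59), ([0.4854, 0.1393, 0.1518], 0.33)]
12.0333 [0.48279006 0.0498322  0.21097861] -0.02607006065607437
```

```bash
python3 -m inch '[{"dx":-0.1,"dy":0,"dz":0.15,"twist":0},{"dx":-0.3,"dy":-0.1,"dz":0.3,"twist":0},{"dx":-0.5,"dy":-0.3,"dz":0.45,"twist":0},{"dx":-0.7,"dy":-0.5,"dz":0.45,"twist":0},{"dx":-0.94,"dy":-0.7,"dz":0.45,"twist":-0.075}]'
python3 -m inch '[{"dx":0,"dy":-0.2,"dz":0,"twist":0},{"dx":0,"dy":-0.4,"dz":0,"twist":0},{"dx":0,"dy":-0.6,"dz":0,"twist":0},{"dx":0,"dy":-0.8,"dz":0,"twist":0},{"dx":0,"dy":-1,"dz":0,"twist":0}]'
python3 -m inch '[{"dx":0,"dy":-0.2,"dz":0,"twist":0},{"dx":0,"dy":-0.4,"dz":0,"twist":0},{"dx":0,"dy":-0.6,"dz":0,"twist":0},{"dx":0,"dy":-0.8,"dz":0,"twist":0},{"dx":0,"dy":-1,"dz":0,"twist":0}]'
python3 -m inch '[{"dx":0,"dy":-0.2,"dz":0,"twist":0},{"dx":0,"dy":-0.33,"dz":0,"twist":0},{"dx":0,"dy":-0.33,"dz":0,"twist":0},{"dx":0,"dy":-0.33,"dz":0,"twist":0}]'
python3 - <<'E'
from h import *
from scipy.spatial.transform import Rotation as R
qs=['bar_a','bar_mid','hook_a','lever_pivot','mixer','carrier']
for c in ['top','scene','wrist']: look(c,qs,c[0]+'5.png')
s=manip.state();y=R.from_rotvec(s['tool_rot']).as_matrix()[:,1];print(s['time'],s['tool_pos'],np.arctan2(y[1],y[0]))
E
```

```text
time: 12.45
tool_pos: [0.3895, -0.021, 0.2573]
tool_rot: [2.332, 2.1, 0.004]
contact_force: [-0.8, -1.2, -5.4]
gripper_width: 0.0109
gripper_force: 60.2
time: 12.87
tool_pos: [0.3886, -0.1211, 0.2562]
tool_rot: [2.334, 2.102, 0.001]
contact_force: [0.4, -0.7, -5.5]
gripper_width: 0.0108
gripper_force: 60.2
time: 13.28
tool_pos: [0.3886, -0.2212, 0.256]
tool_rot: [2.334, 2.102, 0.0]
contact_force: [0.7, 0.6, -5.0]
gripper_width: 0.0111
gripper_force: 60.2
time: 13.62
tool_pos: [0.3887, -0.2534, 0.2559]
tool_rot: [-2.335, -2.101, -0.001]
contact_force: [-0.0, -0.2, -5.3]
gripper_width: 0.0109
gripper_force: 60.2
top bar_a [([0.3992, -0.1614, 0.2025], 0.7), ([0.5089, -0.2665, -0.0011], 0.3)]
top bar_mid [([0.3909, -0.2539, 0.1968], 0.93)]
top hook_a [([0.472, -0.3555, 0.1512], 0.9), ([0.4872, -0.172, 0.1496], 0.73)]
top lever_pivot [([0.5344, -0.204, 0.1689], 0.84)]
top mixer [([0.5099, -0.2659, -0.0009], 0.81)]
top carrier [([0.389, -0.2503, 0.0952], 0.94)]
scene bar_a [([0.3802, -0.3477, 0.2001], 0.92), ([0.3984, -0.1584, 0.2025], 0.67)]
scene bar_mid [([0.3866, -0.2584, 0.197], 0.78)]
scene hook_a [([0.4659, -0.3556, 0.1504], 0.92), ([0.489, -0.1712, 0.1453], 0.69)]
scene lever_pivot [([0.5347, -0.2048, 0.174], 0.62)]
scene mixer [([0.5115, -0.2667, -0.0001], 0.87)]
scene carrier [([0.3908, -0.2526, 0.0969], 0.82)]
wrist bar_a [([0.3957, -0.1676, 0.1982], 0.74)]
wrist bar_mid [([0.3879, -0.2537, 0.1992], 0.57)]
wrist hook_a [([0.4676, -0.3503, 0.1521], 0.73), ([0.49, -0.1723, 0.1469], 0.64)]
wrist lever_pivot []
wrist mixer [([0.5064, -0.2691, -0.0007], 0.79)]
wrist carrier [([0.3892, -0.2483, 0.0947], 0.58)]
14.6667 [ 0.38873986 -0.2532166   0.25591842] -0.10469694752342117
```

View pics/s5.png

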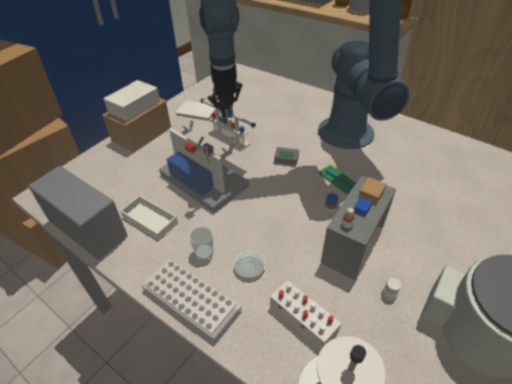

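View pics/w5.png

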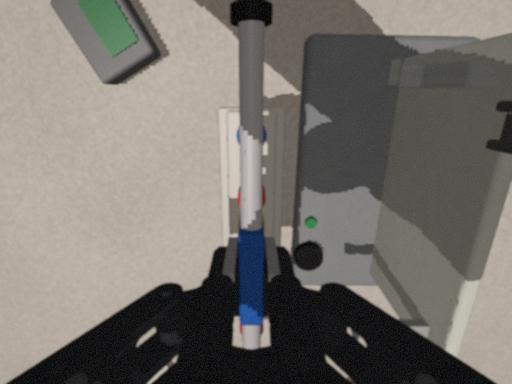

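The scene view shows the carrier held level in front of the hooks. In the wrist view the bar is at column 252 and the mixer's front base edge runs from about (308,45) to (298,275). I'll check the mixer yaw from that edge.

Run:
```python
from h import *
p=manip.get_image('wrist')
for uv in [(307,60),(301,170),(296,270)]: print(ray(p,uv,.03).round(4))
for uv in [(251,25),(251,225)]: print('bar',ray(p,uv,.20).round(4))
```

```text
[ 0.4516 -0.1456  0.03  ]
[ 0.4407 -0.2487  0.03  ]
[ 0.4289 -0.3666  0.03  ]
bar [ 0.3998 -0.1463  0.2   ]
bar [ 0.3912 -0.2275  0.2   ]
```

```bash
python3 -m inch '[{"dx":0.15,"dy":-0.02,"dz":0,"twist":0},{"dx":0.35,"dy":-0.04,"dz":0,"twist":0},{"dx":0.55,"dy":-0.06,"dz":0,"twist":0},{"dx":0.75,"dy":-0.08,"dz":0,"twist":0},{"dx":0.9,"dy":-0.095,"dz":0,"twist":0}]'
python3 -m inch '[{"dx":0,"dy":0,"dz":0,"twist":0},{"dx":0,"dy":0,"dz":-0.1,"twist":0},{"dx":0,"dy":0,"dz":-0.2,"twist":0},{"dx":0,"dy":0,"dz":-0.25,"twist":0},{"dx":0,"dy":0,"dz":-0.25,"twist":0}]'
python3 - <<'E'
from h import *
from scipy.spatial.transform import Rotation as R
qs=['bar_a','bar_mid','hook_a']
for c in ['top','scene','wrist']: look(c,qs,c[0]+'6.png')
s=manip.state();y=R.from_rotvec(s['tool_rot']).as_matrix()[:,1];print(s['time'],s['tool_pos'],np.arctan2(y[1],y[0]))
E
```

```text
time: 15.13
tool_pos: [0.4803, -0.2629, 0.2558]
tool_rot: [2.334, 2.102, 0.001]
contact_force: [0.9, 0.3, -4.1]
gripper_width: 0.0112
gripper_force: 60.2
time: 15.55
tool_pos: [0.4767, -0.2616, 0.2285]
tool_rot: [-2.331, -2.098, 0.002]
contact_force: [-0.4, -0.1, -5.4]
gripper_width: 0.0106
gripper_force: 60.2
top bar_a [([0.4865, -0.1722, 0.1739], 0.62)]
top bar_mid [([0.479, -0.261, 0.1713], 0.89)]
top hook_a [([0.4888, -0.1712, 0.1496], 0.75), ([0.7384, -0.0722, 0.0045], 0.52)]
scene bar_a [([0.4723, -0.3581, 0.1727], 0.87), ([0.4916, -0.1725, 0.1788], 0.7), ([0.5749, 0.3939, 0.0012], 0.46)]
scene bar_mid [([0.4777, -0.2653, 0.1724], 0.63)]
scene hook_a [([0.4892, -0.1742, 0.1458], 0.72), ([0.4663, -0.3532, 0.1508], 0.61), ([0.4798, -0.2627, 0.0752], 0.27)]
wrist bar_a [([0.486, -0.1761, 0.173], 0.74)]
wrist bar_mid []
wrist hook_a [([0.4893, -0.1734, 0.1482], 0.66)]
16.15 [ 0.47882388 -0.26272845  0.23110399] -0.10460590754872955
```

View pics/w6.png

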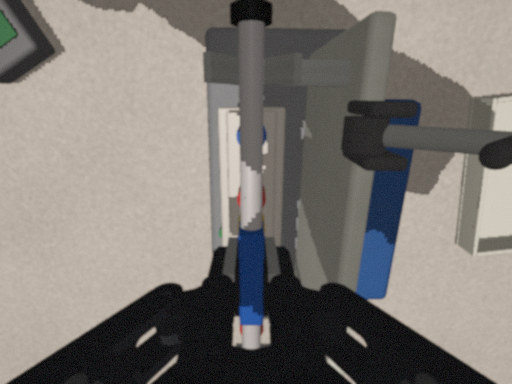

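The bar at column 252 crosses over the hook arm (rows 55–82) with the front lip visible at columns 205–238. That lines it up, so I'll lower gently.

```bash
python3 -m inch '[{"dx":0,"dy":0,"dz":-0.06,"twist":0},{"dx":0,"dy":0,"dz":-0.12,"twist":0},{"dx":0,"dy":0,"dz":-0.18,"twist":0},{"dx":0,"dy":0,"dz":-0.22,"twist":0},{"dx":0,"dy":0,"dz":-0.22,"twist":0}]'
python3 -m inch '[{"dx":0,"dy":0,"dz":-0.02,"twist":0},{"dx":0,"dy":0,"dz":-0.03,"twist":0},{"dx":0,"dy":0,"dz":-0.03,"twist":0},{"dx":0,"dy":0,"dz":-0.03,"twist":0}]'
python3 - <<'E'
from h import *
qs=['bar_a','bar_mid']
for c in ['top','scene','wrist']: look(c,qs)
s=manip.state();print(s['time'],s['tool_pos'],s['contact_force'])
E
```

```text
time: 16.57
tool_pos: [0.4779, -0.2621, 0.2073]
tool_rot: [-2.332, -2.1, 0.001]
contact_force: [-0.5, -0.1, -5.6]
gripper_width: 0.0112
gripper_force: 60.2
time: 16.9
tool_pos: [0.4789, -0.2628, 0.2062]
tool_rot: [2.334, 2.102, 0.0]
contact_force: [-0.2, -0.2, -4.5]
gripper_width: 0.0107
gripper_force: 60.4
top bar_a [([0.4886, -0.1737, 0.1536], 0.79)]
top bar_mid [([0.4804, -0.2658, 0.1493], 0.69)]
scene bar_a [([0.4719, -0.3579, 0.148], 0.86), ([0.4929, -0.1703, 0.1531], 0.81)]
scene bar_mid [([0.4798, -0.2669, 0.1469], 0.62), ([0.5374, -0.2023, 0.1759], 0.43)]
wrist bar_a [([0.4876, -0.1786, 0.1483], 0.75)]
wrist bar_mid [([0.4772, -0.2607, 0.1489], 0.57)]
17.35 [ 0.47889573 -0.26279693  0.20606037] [ 1.21654705  0.19900364 -5.14133852]
```

```bash
python3 -m inch '[{"dx":0,"dy":0,"dz":-0.01,"twist":0},{"dx":0,"dy":0,"dz":-0.015,"twist":0},{"dx":0,"dy":0,"dz":-0.015,"twist":0},{"dx":0,"dy":0,"dz":-0.015,"twist":0}]'
python3 -m inch '[{"dx":0,"dy":0,"dz":-0.01,"twist":0},{"dx":0,"dy":0,"dz":-0.015,"twist":0},{"dx":0,"dy":0,"dz":-0.015,"twist":0},{"dx":0,"dy":0,"dz":-0.015,"twist":0}]'
```

```text
time: 17.68
tool_pos: [0.4789, -0.2628, 0.2059]
tool_rot: [2.333, 2.101, 0.0]
contact_force: [-2.9, 0.9, 5.6]
gripper_width: 0.0109
gripper_force: 61.9
time: 18.02
tool_pos: [0.4789, -0.2628, 0.2058]
tool_rot: [2.333, 2.101, 0.001]
contact_force: [-6.4, 3.5, 13.4]
gripper_width: 0.011
gripper_force: 63.3
```

```bash
python3 -m inch '[{"dx":-0.01,"dy":0,"dz":0,"twist":0},{"dx":-0.02,"dy":0,"dz":0,"twist":0},{"dx":-0.02,"dy":0,"dz":0,"twist":0},{"dx":-0.02,"dy":0,"dz":0,"twist":0}]'
python3 - <<'E'
from h import *
qs=['bar_a','hook_a']
for c in ['top','scene']: look(c,qs)
s=manip.state();print(s['time'],s['tool_pos'],s['contact_force'],s['torque'])
p=manip.get_image('scene');c=p['color'][100:220,140:270,::-1];cv2.imwrite('pics/s7.png',cv2.resize(c,None,fx=5,fy=5,interpolation=2))
E
```

```text
time: 18.35
tool_pos: [0.4786, -0.2628, 0.2058]
tool_rot: [2.33, 2.1, 0.006]
contact_force: [-0.9, 4.2, 10.4]
gripper_width: 0.0113
gripper_force: 62.5
top bar_a [([0.4887, -0.1748, 0.152], 0.84)]
top hook_a [([0.4862, -0.1716, 0.1496], 0.57)]
scene bar_a [([0.4924, -0.1704, 0.1503], 0.78), ([0.471, -0.361, 0.151], 0.61), ([0.5121, -0.2686, -0.0002], 0.59)]
scene hook_a [([0.4909, -0.1716, 0.1469], 0.82), ([0.4684, -0.3509, 0.1506], 0.64)]
18.65 [ 0.47857716 -0.26280639  0.20583542] [-0.09111452  4.44836425 11.34458093] [ 0.80380578  0.07110938 -0.02446728]
```

View pics/s7.png

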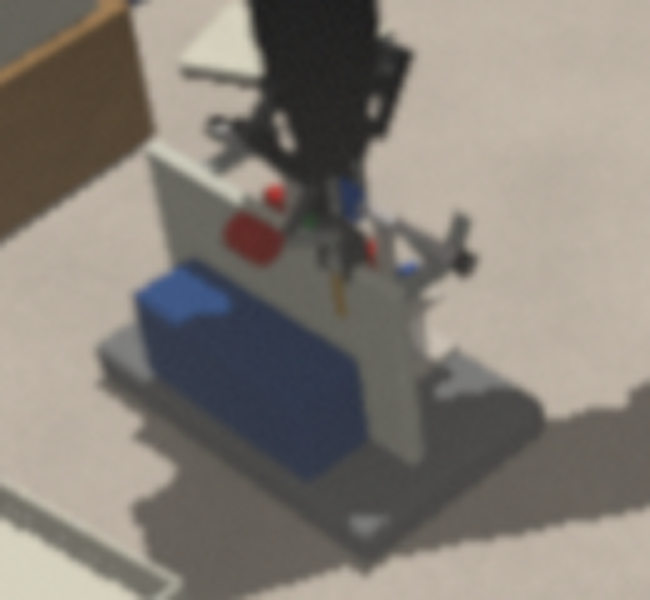

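The crop shows the bar lying in the hook at about (455,250), with the red lever knob still open behind the plate. The force pattern also says it has bottomed, so I'll open part way to stay clear of the back plate.

```bash
python3 -m inch '[{"dx":0,"dy":0,"dz":0,"twist":0},{"dx":0,"dy":0,"dz":0,"twist":0},{"dx":0,"dy":0,"dz":0,"twist":0},{"dx":0,"dy":0,"dz":0,"twist":0},{"dx":0,"dy":0,"dz":0,"twist":0}]' 42
python3 -m inch '[{"dx":0,"dy":0,"dz":0.05,"twist":0},{"dx":0,"dy":0,"dz":0.2,"twist":0},{"dx":0,"dy":0,"dz":0.4,"twist":0},{"dx":0,"dy":0,"dz":0.7,"twist":0},{"dx":0,"dy":0,"dz":1,"twist":0}]'
python3 -m inch '[{"dx":0,"dy":0,"dz":0.2,"twist":0},{"dx":0,"dy":0,"dz":0.2,"twist":0},{"dx":0,"dy":0,"dz":0.2,"twist":0}]'
python3 - <<'E'
from h import *
qs=['bar_a','bar_mid','hook_a','lever_knob','lever_pivot']
for c in ['top','scene','wrist']: look(c,qs,c[0]+'8.png')
s=manip.state();print(s['time'],s['tool_pos'],s['contact_force'],s['gripper_width'])
E
```

```text
time: 19.12
tool_pos: [0.4767, -0.2627, 0.2027]
tool_rot: [-2.334, -2.102, 0.0]
contact_force: [0.5, -0.3, -0.3]
gripper_width: 0.0363
gripper_force: 0.0
time: 19.53
tool_pos: [0.4761, -0.2623, 0.3035]
tool_rot: [-2.333, -2.101, 0.001]
contact_force: [0.5, -1.7, -0.9]
gripper_width: 0.0359
gripper_force: 0.0
time: 19.78
tool_pos: [0.4775, -0.2632, 0.3245]
tool_rot: [2.332, 2.1, 0.001]
contact_force: [-0.3, -0.1, -0.5]
gripper_width: 0.0359
gripper_force: 0.0
top bar_a [([0.4898, -0.1747, 0.1541], 0.77)]
top bar_mid [([0.4811, -0.265, 0.1488], 0.62)]
top hook_a [([0.4811, -0.263, 0.0458], 0.33)]
top lever_knob [([0.6011, -0.2107, 0.2141], 0.69)]
top lever_pivot [([0.5376, -0.2046, 0.1682], 0.93)]
scene bar_a [([0.4904, -0.1743, 0.1502], 0.83), ([0.4715, -0.3544, 0.1505], 0.62), ([0.7565, 0.2548, -0.0029], 0.54)]
scene bar_mid [([0.4784, -0.2661, 0.1464], 0.91)]
scene hook_a [([0.4905, -0.1738, 0.1467], 0.97), ([0.4694, -0.3529, 0.1469], 0.59), ([0.6002, -0.2077, 0.2122], 0.23)]
scene lever_knob [([0.7072, 0.0574, -0.0021], 0.73), ([0.6028, -0.2088, 0.2134], 0.45)]
scene lever_pivot [([0.5368, -0.2079, 0.1766], 0.63), ([0.514, -0.271, -0.0022], 0.26)]
wrist bar_a [([0.4657, -0.3598, 0.1466], 0.7), ([0.4887, -0.1754, 0.1458], 0.62)]
wrist bar_mid [([0.4757, -0.2635, 0.1485], 0.97)]
wrist hook_a [([0.4874, -0.171, 0.149], 0.85), ([0.5318, -0.203, 0.1724], 0.72), ([0.4657, -0.3531, 0.153], 0.71)]
wrist lever_knob [([0.5997, -0.2106, 0.2099], 0.82)]
wrist lever_pivot [([0.5358, -0.201, 0.1729], 0.98), ([0.7452, -0.2829, 0.006], 0.34)]
20.6833 [ 0.47678427 -0.26269514  0.3229994 ] [-0.9625174   0.55003138  0.31676505] 0.03617196365793021
```

View pics/w8.png

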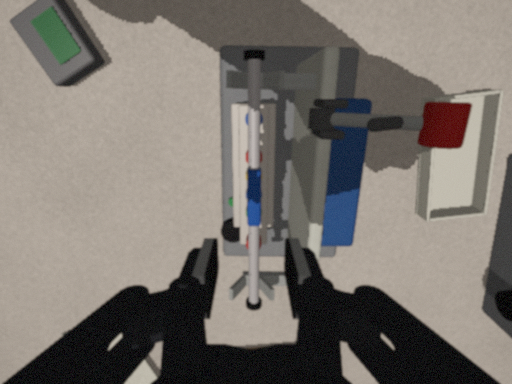

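Both bar ends lie in the hooks at rows 80 and 285, and the carrier hangs free. The open lever's red knob is at (445,125). I'll push it over from its +x side with the fingers shut.

```bash
python3 -m inch '[{"dx":0,"dy":0,"dz":0.2,"twist":0},{"dx":0,"dy":0.1,"dz":0.4,"twist":0},{"dx":0.2,"dy":0.2,"dz":0.4,"twist":0},{"dx":0.5,"dy":0.3,"dz":0.4,"twist":0},{"dx":0.8,"dy":0.4,"dz":0.4,"twist":0}]' 0
python3 -m inch '[{"dx":0.3,"dy":0.09,"dz":0,"twist":0},{"dx":0.6,"dy":0.09,"dz":0,"twist":0},{"dx":0.81,"dy":0.09,"dz":0,"twist":0},{"dx":0.81,"dy":0.09,"dz":0,"twist":0},{"dx":0.81,"dy":0.09,"dz":0,"twist":0}]'
python3 -m inch '[{"dx":0,"dy":0,"dz":-0.2,"twist":0},{"dx":0,"dy":0,"dz":-0.4,"twist":0},{"dx":0,"dy":0,"dz":-0.6,"twist":0},{"dx":0,"dy":0,"dz":-0.87,"twist":0},{"dx":0,"dy":0,"dz":-0.87,"twist":0}]'
python3 - <<'E'
from h import *
qs=['lever_knob','lever_pivot']
for c in ['top','scene']: look(c,qs,c[0]+'9.png')
s=manip.state();print(s['time'],s['tool_pos'],s['contact_force'],s['gripper_width'])
E
```

```text
time: 21.1
tool_pos: [0.5575, -0.2225, 0.3641]
tool_rot: [2.334, 2.099, 0.001]
contact_force: [-0.6, 0.1, 0.2]
gripper_width: -0.0002
gripper_force: 0.0
time: 21.52
tool_pos: [0.6385, -0.2135, 0.3616]
tool_rot: [-2.333, -2.103, 0.001]
contact_force: [-0.9, -0.2, 1.0]
gripper_width: -0.0
gripper_force: 0.0
time: 21.93
tool_pos: [0.6338, -0.2127, 0.2705]
tool_rot: [-2.329, -2.095, 0.007]
contact_force: [-1.6, 0.7, -1.1]
gripper_width: 0.0001
gripper_force: 0.0
top lever_knob []
top lever_pivot []
scene lever_knob [([0.5999, -0.2084, 0.2115], 0.52)]
scene lever_pivot [([0.5384, -0.2062, 0.1752], 0.56)]
22.2333 [ 0.63856579 -0.2142426   0.27865283] [-0.5372886  -0.84761661  0.61143955] 0.0001633311324568673
```

```bash
python3 -m inch '[{"dx":-0.12,"dy":0.01,"dz":0,"twist":0},{"dx":-0.2,"dy":0.02,"dz":0.1,"twist":0},{"dx":-0.3,"dy":0.03,"dz":0.2,"twist":0},{"dx":-0.4,"dy":0.04,"dz":0.28,"twist":0},{"dx":-0.5,"dy":0.05,"dz":0.32,"twist":0}]'
python3 - <<'E'
from h import *
look('scene',['lever_knob'],'s10.png');look('top',['lever_knob'])
s=manip.state();print(s['time'],s['tool_pos'],s['contact_force'],s['gripper_width'])
E
```

```text
time: 22.65
tool_pos: [0.5874, -0.2089, 0.3109]
tool_rot: [2.332, 2.1, 0.002]
contact_force: [-0.5, -0.3, 0.2]
gripper_width: -0.0004
gripper_force: 0.0
scene lever_knob [([0.6009, -0.2079, 0.2128], 0.73), ([0.7409, -0.2863, 0.0025], 0.68)]
top lever_knob []
22.85 [ 0.58768954 -0.2087551   0.30895182] [ 0.22938504  0.53854083 -0.21298313] -0.00017334307370812563
```

The finger rode over the knob, because the closed fingertips are thinner than I assumed. I'll go back behind it, come down lower and push straight until contact.

```bash
python3 -m inch '[{"dx":0,"dy":0,"dz":0.2,"twist":0},{"dx":0.1,"dy":-0.01,"dz":0.3,"twist":0},{"dx":0.3,"dy":-0.03,"dz":0.3,"twist":0},{"dx":0.51,"dy":-0.05,"dz":0.2,"twist":0},{"dx":0.51,"dy":-0.05,"dz":0,"twist":0}]'
python3 -m inch '[{"dx":0,"dy":0,"dz":-0.2,"twist":0},{"dx":0,"dy":0,"dz":-0.38,"twist":0},{"dx":0,"dy":0,"dz":-0.38,"twist":0},{"dx":0,"dy":0,"dz":-0.38,"twist":0}]'
python3 -m inch '[{"dx":-0.05,"dy":0.01,"dz":0,"twist":0},{"dx":-0.1,"dy":0.01,"dz":0,"twist":0},{"dx":-0.15,"dy":0.02,"dz":0,"twist":0},{"dx":-0.15,"dy":0.02,"dz":0,"twist":0}]'
python3 -m inch '[{"dx":-0.03,"dy":0,"dz":0,"twist":0},{"dx":-0.05,"dy":0,"dz":0,"twist":0},{"dx":-0.05,"dy":0,"dz":0,"twist":0}]'
python3 -m inch '[{"dx":-0.03,"dy":0,"dz":0,"twist":0},{"dx":-0.05,"dy":0,"dz":0,"twist":0},{"dx":-0.05,"dy":0,"dz":0,"twist":0}]'
```

```text
time: 23.27
tool_pos: [0.6431, -0.2144, 0.309]
tool_rot: [2.329, 2.099, 0.005]
contact_force: [-0.5, 0.5, 0.1]
gripper_width: -0.0005
gripper_force: 0.0
time: 23.6
tool_pos: [0.6382, -0.2133, 0.2684]
tool_rot: [-2.332, -2.1, 0.002]
contact_force: [0.1, 0.1, 1.4]
gripper_width: 0.0002
gripper_force: 0.0
time: 23.93
tool_pos: [0.6237, -0.2119, 0.2717]
tool_rot: [2.333, 2.1, 0.002]
contact_force: [-0.5, -0.6, 0.4]
gripper_width: -0.0001
gripper_force: 0.0
time: 24.18
tool_pos: [0.6224, -0.2119, 0.2725]
tool_rot: [2.328, 2.097, 0.012]
contact_force: [10.6, -0.5, -0.4]
gripper_width: 0.0002
gripper_force: 5.2
time: 24.43
tool_pos: [0.6206, -0.2118, 0.2747]
tool_rot: [2.322, 2.094, 0.022]
contact_force: [17.2, 1.6, 4.1]
gripper_width: -0.0003
gripper_force: 8.6
```

```bash
python3 -m inch '[{"dx":0.1,"dy":0,"dz":0,"twist":0},{"dx":0.2,"dy":0,"dz":0.1,"twist":0},{"dx":0.2,"dy":0,"dz":0.4,"twist":0},{"dx":0.1,"dy":0,"dz":0.8,"twist":0},{"dx":0,"dy":0,"dz":0.9,"twist":0.1}]'
python3 -m inch '[{"dx":0,"dy":0,"dz":0,"twist":0.11},{"dx":0,"dy":0,"dz":0,"twist":0.22},{"dx":0,"dy":0,"dz":0,"twist":0.33},{"dx":0,"dy":0,"dz":0,"twist":0.44},{"dx":0,"dy":0,"dz":0,"twist":0.55}]' 100
python3 -m inch '[{"dx":0,"dy":0,"dz":0,"twist":0.11},{"dx":0,"dy":0,"dz":0,"twist":0.22},{"dx":0,"dy":0,"dz":0,"twist":0.33},{"dx":0,"dy":0,"dz":0,"twist":0.44},{"dx":0,"dy":0,"dz":0,"twist":0.55}]'
python3 -m inch '[{"dx":0,"dy":0,"dz":0,"twist":0.1},{"dx":0,"dy":0,"dz":0,"twist":0.2},{"dx":0,"dy":0,"dz":0,"twist":0.3},{"dx":0,"dy":0,"dz":0,"twist":0.3},{"dx":0,"dy":0,"dz":0,"twist":0.3}]'
python3 - <<'E'
from h import *
from scipy.spatial.transform import Rotation as R
for c in ['top','scene','wrist']: look(c,['lever_knob','bar_mid'],c[0]+'11.png')
s=manip.state();y=R.from_rotvec(s['tool_rot']).as_matrix()[:,1];print(s['time'],s['tool_pos'],np.arctan2(y[1],y[0]),s['gripper_width'])
E
```

```text
time: 24.85
tool_pos: [0.6145, -0.2119, 0.366]
tool_rot: [2.214, 2.219, 0.004]
contact_force: [-0.2, -0.8, 1.6]
gripper_width: -0.0003
gripper_force: 0.0
time: 25.27
tool_pos: [0.6135, -0.2117, 0.3605]
tool_rot: [1.491, 2.765, 0.0]
contact_force: [-0.1, 0.2, 0.5]
gripper_width: 0.0605
gripper_force: 0.0
time: 25.68
tool_pos: [0.6135, -0.2117, 0.3604]
tool_rot: [0.644, 3.075, -0.0]
contact_force: [0.4, 0.2, 0.7]
gripper_width: 0.0852
gripper_force: 0.0
time: 26.1
tool_pos: [0.6136, -0.2117, 0.3603]
tool_rot: [0.168, 3.137, -0.0]
contact_force: [0.1, 0.7, -0.9]
gripper_width: 0.0857
gripper_force: 0.0
top lever_knob []
top bar_mid [([0.4874, -0.1704, 0.1489], 0.72), ([0.7065, 0.0627, -0.0043], 0.67)]
scene lever_knob [([0.5128, -0.2671, -0.0022], 0.73)]
scene bar_mid [([0.4796, -0.2681, 0.1488], 0.91), ([0.5101, -0.2655, 0.001], 0.65)]
wrist lever_knob [([0.598, -0.2094, 0.2107], 0.66), ([0.4661, -0.359, 0.1478], 0.27)]
wrist bar_mid [([0.4763, -0.266, 0.1498], 0.84)]
26.55 [ 0.61375097 -0.21167919  0.35989997] 1.4658766006963775 0.08542663631690726
```

```bash
python3 -m inch '[{"dx":-0.13,"dy":0.02,"dz":-0.2,"twist":0},{"dx":-0.13,"dy":0.02,"dz":-0.4,"twist":0},{"dx":-0.13,"dy":0.02,"dz":-0.6,"twist":0},{"dx":-0.13,"dy":0.02,"dz":-0.8,"twist":0},{"dx":-0.13,"dy":0.02,"dz":-0.92,"twist":0}]'
python3 -m inch '[{"dx":0,"dy":0,"dz":0,"twist":0},{"dx":0,"dy":0,"dz":0,"twist":0},{"dx":0,"dy":0,"dz":0,"twist":0},{"dx":0,"dy":0,"dz":0,"twist":0},{"dx":0,"dy":0,"dz":0,"twist":0}]' 0
python3 -m inch '[{"dx":0,"dy":0,"dz":0,"twist":0},{"dx":0,"dy":0,"dz":0,"twist":0},{"dx":0,"dy":0,"dz":0,"twist":0}]'
```

```text
time: 26.97
tool_pos: [0.5999, -0.2093, 0.2656]
tool_rot: [-0.165, -3.135, -0.002]
contact_force: [0.3, 0.9, -0.4]
gripper_width: 0.0855
gripper_force: 0.0
time: 27.38
tool_pos: [0.6014, -0.2102, 0.2694]
tool_rot: [0.164, 3.135, -0.002]
contact_force: [0.4, -11.9, 6.5]
gripper_width: 0.0254
gripper_force: 15.4
time: 27.63
tool_pos: [0.6014, -0.2103, 0.2695]
tool_rot: [0.165, 3.134, -0.003]
contact_force: [0.7, -0.1, 5.7]
gripper_width: 0.0249
gripper_force: 61.1
```

```bash
python3 -m inch '[{"dx":-0.055,"dy":0.006,"dz":0.08,"twist":0},{"dx":-0.12,"dy":0.012,"dz":0.155,"twist":0},{"dx":-0.19,"dy":0.02,"dz":0.22,"twist":0},{"dx":-0.275,"dy":0.028,"dz":0.275,"twist":0},{"dx":-0.36,"dy":0.037,"dz":0.318,"twist":0}]'
python3 - <<'E'
from h import *
look('scene',['lever_knob'])
E
python3 -m inch '[{"dx":-0.09,"dy":0.01,"dz":0.03,"twist":0},{"dx":-0.19,"dy":0.02,"dz":0.05,"twist":0},{"dx":-0.285,"dy":0.03,"dz":0.057,"twist":0},{"dx":-0.38,"dy":0.04,"dz":0.05,"twist":0},{"dx":-0.48,"dy":0.05,"dz":0.03,"twist":0}]'
python3 - <<'E'
from h import *
look('scene',['lever_knob'])
E
```

```text
time: 28.05
tool_pos: [0.567, -0.2064, 0.2994]
tool_rot: [0.164, 3.132, 0.001]
contact_force: [8.8, -2.5, -7.7]
gripper_width: 0.025
gripper_force: 59.2
scene lever_knob [([0.5735, -0.2049, 0.2425], 0.67)]
time: 28.57
tool_pos: [0.5206, -0.2011, 0.3057]
tool_rot: [0.162, 3.125, 0.0]
contact_force: [8.1, 2.8, 9.9]
gripper_width: 0.0246
gripper_force: 58.6
scene lever_knob [([0.5382, -0.2007, 0.2523], 0.43)]
```

```bash
python3 -m inch '[{"dx":-0.09,"dy":0.01,"dz":-0.03,"twist":0},{"dx":-0.18,"dy":0.02,"dz":-0.07,"twist":0},{"dx":-0.26,"dy":0.027,"dz":-0.13,"twist":0},{"dx":-0.335,"dy":0.035,"dz":-0.19,"twist":0},{"dx":-0.4,"dy":0.042,"dz":-0.265,"twist":0}]'
python3 - <<'E'
from h import *
look('scene',['lever_knob'])
E
python3 -m inch '[{"dx":-0.03,"dy":0.003,"dz":-0.04,"twist":0},{"dx":-0.055,"dy":0.006,"dz":-0.08,"twist":0},{"dx":-0.08,"dy":0.008,"dz":-0.14,"twist":0},{"dx":-0.11,"dy":0.01,"dz":-0.19,"twist":0},{"dx":-0.11,"dy":0.01,"dz":-0.19,"twist":0}]'
python3 - <<'E'
from h import *
look('scene',['lever_knob'])
E
```

```text
time: 29.08
tool_pos: [0.4775, -0.196, 0.2797]
tool_rot: [0.162, 3.132, 0.0]
contact_force: [-4.3, 2.4, 11.0]
gripper_width: 0.0244
gripper_force: 76.0
scene lever_knob [([0.4918, -0.1965, 0.2364], 0.52), ([0.4672, -0.3522, 0.1494], 0.31)]
time: 29.6
tool_pos: [0.4658, -0.1947, 0.2574]
tool_rot: [0.162, 3.136, 0.004]
contact_force: [0.8, 4.7, 3.3]
gripper_width: 0.0248
gripper_force: 92.1
scene lever_knob [([0.4755, -0.1903, 0.2195], 0.56), ([0.7077, 0.0577, -0.0055], 0.22)]
```

Now I'll open, rise straight up and check.

```bash
python3 -m inch '[{"dx":0,"dy":0,"dz":0,"twist":0},{"dx":0,"dy":0,"dz":0,"twist":0},{"dx":0,"dy":0,"dz":0,"twist":0},{"dx":0,"dy":0,"dz":0,"twist":0},{"dx":0,"dy":0,"dz":0,"twist":0}]' 70
python3 -m inch '[{"dx":0,"dy":0,"dz":0.2,"twist":0},{"dx":0,"dy":0,"dz":0.4,"twist":0},{"dx":0,"dy":0,"dz":0.7,"twist":0},{"dx":0,"dy":0,"dz":1,"twist":0},{"dx":0,"dy":0,"dz":1,"twist":0}]'
python3 - <<'E'
from h import *
for c in ['top','scene','wrist']: p=look(c,['lever_knob','bar_a','bar_mid','hook_a'],c[0]+'12.png')
s=manip.state();print(s['time'],s['tool_pos'],s['contact_force'])
E
```

```text
time: 30.12
tool_pos: [0.4656, -0.1961, 0.257]
tool_rot: [-0.165, -3.137, 0.0]
contact_force: [-0.2, 0.3, 0.3]
gripper_width: 0.0597
gripper_force: 0.0
time: 30.53
tool_pos: [0.4674, -0.197, 0.363]
tool_rot: [0.164, 3.129, -0.007]
contact_force: [0.6, -1.0, -0.1]
gripper_width: 0.06
gripper_force: 0.0
top lever_knob [([0.5354, -0.2008, 0.1709], 0.56), ([0.4637, -0.1992, 0.1993], 0.4)]
top bar_a [([0.4911, -0.172, 0.1521], 0.43)]
top bar_mid []
top hook_a []
scene lever_knob [([0.4666, -0.1926, 0.2019], 0.46)]
scene bar_a [([0.4874, -0.1728, 0.1533], 0.91), ([0.4744, -0.3577, 0.147], 0.56)]
scene bar_mid [([0.48, -0.2678, 0.1478], 0.86)]
scene hook_a [([0.4667, -0.3538, 0.1463], 0.93)]
wrist lever_knob [([0.462, -0.196, 0.1991], 0.77), ([0.7451, -0.2827, 0.0034], 0.64)]
wrist bar_a [([0.4882, -0.1745, 0.1479], 0.74), ([0.4685, -0.3591, 0.1481], 0.61), ([0.5348, -0.1993, 0.1722], 0.27)]
wrist bar_mid [([0.4757, -0.263, 0.148], 0.86)]
wrist hook_a [([0.4662, -0.3527, 0.1517], 0.62), ([0.4882, -0.1711, 0.1487], 0.56), ([0.7064, 0.0675, -0.0016], 0.49)]
31.2833 [ 0.46573574 -0.19576179  0.35711861] [-0.60477559  0.43946638 -0.34466954]
```

View pics/w12.png

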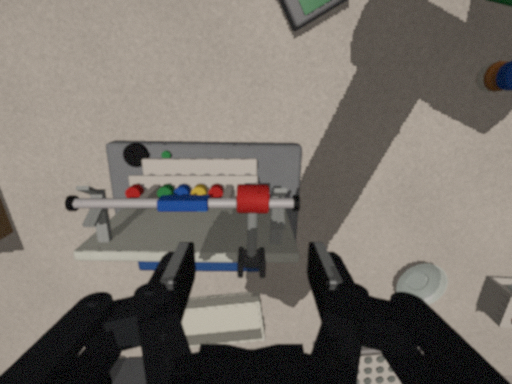

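The red knob at (253,198) lies over the bar at the closed stop, with a measured z of about 0.200 against the predicted 0.2007. The bar rests in both hooks and the gripper is clear.

```bash
python3 -c "
from plant import manip
print(manip.sign_off())"
```

```text
the job is handed in; nothing more can be done
None
```

The job is handed in, though sign-off returned no verdict: the carrier was set down clear of the shelf, then hung in both hooks by its blue block, and the cam lever is closed over the bar by my last camera check, with the gripper clear.

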